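Gauge a gearbox pin in the taper slot

ROBOT

A 6-joint arm with a two-finger parallel gripper is mounted at the origin on the work surface. World frame = base frame: x ahead of the robot, y to its left, z up, the work surface at z = 0. Lengths are in m, angles in rad, forces in N, time in s.
With the tool pointing down it reaches from about 0.3 to 0.75 m from the base axis. Payload 8.5 kg.
Tool frame: the origin (TCP) lies between the finger pads; the fingertips stand 25 mm ahead of it and the grasp point (between the pads) lies 6 mm ahead of it; z points along the fingers, y is the direction in which the jaws open and shut (so a half turn about z gives the same grasp; the last joint's range is limited). The gripper opens to 88 mm and grips with 3 to 60 N. Pads are 18 mm wide; open, the fingers measure 123 mm over their backs; the gripper's body (75 mm by 187 mm) begins 45 mm behind the grasp point.
Start: joints at [0.965, 0.381, 1.297, -0, 1.464, -0.215], TCP at [0.21, 0.509, 0.264] pointing down, gripper open.
Joint ranges: [-3.11, 3.11], [-0.89, 2.33], [0.22, 2.48], [-1.42, 4.56], [0.17, 2.85], [-2.88, 2.88]. Speed limits (rad/s): [2.39, 2.39, 3.14, 3.14, 3.14, 3.14].

INTERFACE

Orientations are given as a unit quaternion [w, x, y, z].
In Python, from station import sensors, eyes, job_done gives the robot as it stands.
- The arm moves only by the tool jog_arm, never from a script. Its argument "plan" is a list of rows, each an object with "offset": the shift along the world's x, y, z in mm, a list of three; "angular": the turn, a rotation vector about the world's x, y, z in degrees, a list of three; "hand": the finger opening in mm, from 0 to 88.1. A call has 1 to 12 rows; each row shifts and turns the commanded pose from where the row before left it; what a row does not reach is not made up. A row lasts 1/12 s, in which the tool goes at most 41.7 mm and 7.16 degrees, less where a joint would pass 70% of its speed; a pose out of reach is approached as far as the arm can. A call with a gripper value outside its range is refused whole. The fingers move at their own pace and stop on an object; the grip force is fixed at half the most. Time passes only in rows, so rows that do not move let the fingers close. It gives the time, the measured TCP pose, the force and the opening at its end, in the units of the state.
- sensors.state(): the state, without advancing time (a new reading comes with each control period).
- eyes.read_camera(name): name is "scene" or "top" or "wrist"; returns a dict with "pixels" (420x560x3 uint8, red, green, blue), "depth" (420x560 float32, m along the optical axis (not along the pixel's ray), 0 where there is no reading), "mtx" (3x3 intrinsics, pixels), "R" (3x3) and "t" (3): a world point X has camera coordinates R X + t. Camera axes: x right, y down, z forward; pixel columns grow to the right and rows downward; lengths in m; the calibration is good to about 2 mm. A picture is of the moment at which its call begins.
- job_done(): hands the job in, once; it reports no verdict.
The state is a dict: "time_s": time; "joints": joint angles; "joint_velocities": joint speeds; "joint_torque": joint torques, N m; "position": TCP position; "orientation": TCP orientation; "wrist_force": force on the tool from outside, world axes, zero at the start; "moment": the same for the moment, N m; "opening": finger opening in m.
Only numpy, scipy, OpenCV 4.12 (cv2) and the standard library are available. Lean on these libraries where they do the work, as an engineer would, in place of code of your own. Each camera call takes 0.05 s, during which the arm holds its last target.

TASK

On the gearbox bench, take the thick plain pin and stand it upright in the wide end of the tapered slot gauge, then slide it along the slot until it wedges between the two fences, and let go of it. Then slide the gauge's black-knobbed rider along its rail until its pointer is level with the middle of the pin, so that the reading is kept.

Things in the scene. Friction and masses are not known exactly. Their poses are not given: they have to be found in the camera images.
- pin: Plain straight steel pin, 36 mm diameter, 75 mm tall, about 0.55 kg, standing on the bench. Origin: centre of its underside, z up its axis. Near it (centres 100 mm or more apart, order varies) stand two other 75 mm tall steel parts, not wanted: a stepped shaft (36 mm foot, 20 mm upper part) and a slim 23 mm pin; a dark gear lies flat farther off.
- gauge: Gauge fixed on the bench. Origin at bench height on the slot's centreline; x along it towards the narrow end, y to the rider's side. Plate 8 mm thick, x -135 to 115, y -75 to 115 mm. Two steel fences, 18 mm thick, tops 30 mm above the bench; slot 64 mm wide at its mouth (x = -90 mm), evenly down to 20 mm at x = 90 mm; floor = plate top. The pin wedges near x = 28 mm.
- rider_mark (a point): Point on the slot's centreline, 8 mm above the bench, directly opposite the rider's pointer; moves with the rider; axes as the gauge's. The thin steel pointer runs from the rider towards the slot, 33 to 36 mm above the bench.
- rider_knob (a point): Centre of the top of the rider's upright black knob: 18 mm along the gauge's x, 24 mm along y, from 35 to 70 mm above the bench, on a dark carriage 36 mm by 34 mm, 90 mm in gauge +y from the slot's centreline. The rider slides only along the gauge's x, up to 90 mm either way from the middle, with about 2 N friction, stays where left, and starts 30 to 85 mm from the middle towards the wide end.
Mind the look-alikes: they are no part of the job. What is shaped like the pin but red is not meant.

How it is judged:
On the way, in this order (a step that is already met when the one before it is completed fails the run):
1. the pin is upright in the wide end of the slot (x of pin in the frame of gauge between -0.115 and -0.01 m and y of pin in the frame of gauge between -0.022 and 0.022 m and z of pin in the frame of gauge between 0.004 and 0.02 m and angle between pin's own z axis and vertical below 0.17 rad), for 0.1 s.
2. the pin has been slid along the slot to where it wedges, and let go (x of pin in the frame of gauge between 0.016 and 0.042 m and y of pin in the frame of gauge between -0.006 and 0.006 m and z of pin in the frame of gauge between 0.004 and 0.016 m and angle between pin's own z axis and vertical below 0.17 rad and contact force between pin and the fingers below 0.1 N), for 0.2 s.
3. the rider's pointer is level with the middle of the pin (horizontal distance between rider_mark and pin below 0.014 m), for 0.2 s.
At the end, for the whole second after the job is handed in: The pin is released and at rest, upright within 10 degrees, at most 8 mm off the gauge plate, its centre 16 to 42 mm past the gauge's middle and within 6 mm of the slot's centreline; the rider's mark is within 14 mm of the pin's centre, seen from above (x of pin in the frame of gauge between 0.016 and 0.042 m and y of pin in the frame of gauge between -0.006 and 0.006 m and z of pin in the frame of gauge between 0.004 and 0.016 m and angle between pin's own z axis and vertical below 0.17 rad and horizontal distance between rider_mark and pin below 0.014 m and linear speed of pin below 0.02 m/s); the robot touches nothing.
It also fails if it takes over 51 s, if anything falls off the work surface, if the arm or the gripper's body presses on something with over 40 N, if the wrist force passes 120 N, or if a joint passes its speed limit or range.

## Working session

There is one attempt and no reset: what is moved stays moved. The work goes in short steps, Python scripts to look and compute and a tool call to move; the robot and the scene stay as the last step left them, time stands still between calls to the robot, and variables do not carry over. Pictures are saved under pics/ and viewed, and the job is handed in when it is done.

Besides the shell and the picture viewer there is one more tool, called after ">>>" as name(argument=value, ...) on one line, values as JSON. jog_arm: Moves the arm, as the interface text tells. Its arguments: {"type":"object","properties":{"plan":{"type":"array","items":{"type":"object","properties":{"offset":{"type":"array","items":{"type":"number"}},"angular":{"type":"array","items":{"type":"number"}},"hand":{"type":"number"}}}}},"required":["plan"]}

```bash
mkdir -p pics; ls; cat > h.py <<'E'
import numpy as np, cv2, pickle
from station import sensors, eyes, job_done
def grab(n,tag):
    c=eyes.read_camera(n); cv2.imwrite(f'pics/{tag}.png',c['pixels'][:,:,::-1]); pickle.dump(c,open(f'pics/{tag}.pkl','wb')); return c
def pts(c):
    d=c['depth']; v,u=np.mgrid[:d.shape[0],:d.shape[1]]; K=c['mtx']
    P=np.stack([(u-K[0,2])/K[0,0]*d,(v-K[1,2])/K[1,1]*d,d],-1)
    W=(P-c['t'])@c['R']; W[d<=0]=np.nan; return W
E
python3 - <<'E'
from h import *
s=sensors.state(); print(s)
for n in('top','scene'):
    c=grab(n,n+'1'); print(n,c['mtx'].tolist(),(-c['R'].T@c['t']).tolist())
E
```

```text
pics
{'time_s': 0.0, 'joints': array([ 9.64727023e-01,  3.81200571e-01,  1.29826166e+00, -2.44479168e-05,
        1.46361462e+00, -2.15333792e-01]), 'joint_velocities': array([-0.00183856,  0.00047055,  0.00017187,  0.00150115,  0.00103856,
       -0.00038022]), 'joint_torque': array([ 3.34047600e-04, -4.37927306e+01, -2.24566412e+01,  7.14035332e-02,
        3.51573480e-02, -1.09042142e-04]), 'position': array([0.20935575, 0.50832457, 0.26313499]), 'orientation': array([-2.85142177e-04,  1.94125963e-01,  9.80976330e-01, -6.85237466e-04]), 'wrist_force': array([ 0.05089531,  0.3259282 , -0.74782463]), 'moment': array([ 0.06201244, -0.0127181 , -0.02820017]), 'opening': 0.08804796692778181}
top [[413.37738664986574, 0.0, 281.26330358838794], [0.0, 413.37738664986574, 205.1736510579808], [0.0, 0.0, 1.0]] [0.4820365809796109, 0.10030371980566843, 0.9138011299255477]
scene [[458.42871110357663, 0.0, 277.2042347287371], [0.0, 458.42871110357663, 210.2086193635659], [0.0, 0.0, 1.0]] [0.8491308289138726, 0.6434451712572492, 0.6854449512595365]
```

View pics/top1.png

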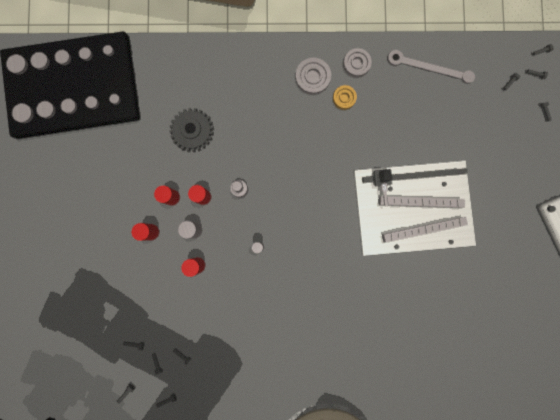

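View pics/scene1.png

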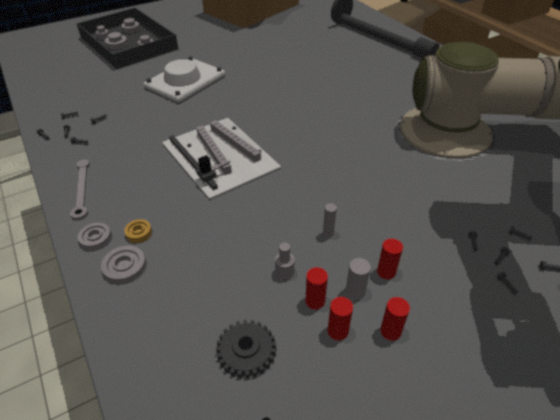

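The top view shows the grey pin at (187,230) with red look-alikes around it at (198,195), (165,195), (142,232) and (192,268). The stepped shaft is at (238,188) and the slim pin at (257,247). The gauge is centred near (415,208), with its wide end to the left and the rider at (382,177).

```bash
cat > m.py <<'E'
from h import *
c=pickle.load(open('pics/top1.pkl','rb')); W=pts(c); im=c['pixels'].astype(int)
z=W[...,2]
m=((z>0.068)&(z<0.085)).astype(np.uint8)
n,l,st,ce=cv2.connectedComponentsWithStats(m)
for i in range(1,n):
    if 15<st[i,4]<600:
        k=l==i; (cx,cy),r=cv2.minEnclosingCircle(W[k][:,:2].astype(np.float32)*1000)
        print('top',ce[i].round(),st[i,4],'world',round(cx,1),round(cy,1),'r',round(r,1),'mean',(W[k].mean(0)*1000).round(1),im[k].mean(0).round())
# gauge
roi=np.zeros_like(m);roi[150:265,345:490]=1
def prn(name,k):
    p=W[k&(roi>0)]*1000; r=cv2.minAreaRect(p[:,:2].astype(np.float32)); print(name,len(p),r,'z',np.median(p[:,2]).round(1))
prn('plate',(z>0.005)&(z<0.012))
k=((z>0.022)&(z<0.033)&(roi>0)).astype(np.uint8)
n,l,st,ce=cv2.connectedComponentsWithStats(k)
for i in range(1,n):
    if st[i,4]>30: prn(('f',ce[i].round()),l==i); print(cv2.boxPoints(cv2.minAreaRect((W[l==i][:,:2]*1000).astype(np.float32))).round(1).tolist())
prn('knob',(z>0.06)&(z<0.08))
E
python3 m.py
```

```text
top [387. 175.] 72 world 605.6 -125.5 r 12.3 mean [ 604.8 -125.8   69.7] [57. 57. 54.]
top [237. 186.] 74 world 584.5 184.1 r 10.0 mean [584.1 183.9  73.8] [158. 149. 145.]
top [197. 194.] 245 world 569.9 265.6 r 17.9 mean [569.5 265.5  74. ] [183.  50.  47.]
top [163. 194.] 250 world 568.8 334.7 r 18.4 mean [568.9 334.4  74. ] [179.  47.  44.]
top [187. 229.] 248 world 496.3 285.7 r 18.0 mean [496.6 285.2  74.1] [158. 149. 145.]
top [140. 232.] 254 world 493.2 379.9 r 18.0 mean [492.7 378.9  74.1] [178.  47.  44.]
top [257. 248.] 99 world 458.9 143.4 r 11.2 mean [458.7 143.2  74.4] [169. 160. 155.]
top [190. 268.] 257 world 419.8 278.4 r 18.0 mean [419.8 277.8  74.1] [185.  53.  50.]
plate 6627 ((538.5272827148438, -201.14303588867188), (196.6205291748047, 250.44149780273438), 4.5768842697143555) z 7.3
('f', array([376., 177.])) 46 ((605.0023803710938, -112.7236099243164), (34.252601623535156, 9.960835456848145), 3.6764352321624756) z 31.7
[[587.5999755859375, -108.9000015258789], [588.2000122070312, -118.80000305175781], [622.4000244140625, -116.5999984741211], [621.7999877929688, -106.69999694824219]]
('f', array([423., 202.])) 715 ((552.7968139648438, -211.32762145996094), (182.055908203125, 18.482257843017578), 87.40906524658203) z 29.1
[[539.5, -301.79998779296875], [557.9000244140625, -302.70001220703125], [566.0999755859375, -120.80000305175781], [547.7000122070312, -120.0]]
('f', array([425., 229.])) 721 ((493.167724609375, -215.89842224121094), (18.223175048828125, 182.4315948486328), 11.529862403869629) z 29.1
[[466.0, -128.3000030517578], [502.5, -307.1000061035156], [520.2999877929688, -303.5], [483.8999938964844, -124.69999694824219]]
knob 107 ((606.2422485351562, -125.86326599121094), (23.8253116607666, 17.674760818481445), 5.8559346199035645) z 68.8
```

```bash
python3 - <<'E'
from h import *
i=cv2.imread('pics/top1.png')
cv2.imwrite('pics/g1.png',cv2.resize(i[150:265,345:490],None,fx=5,fy=5,interpolation=cv2.INTER_CUBIC))
E
```

```text
(no output)
```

View pics/g1.png

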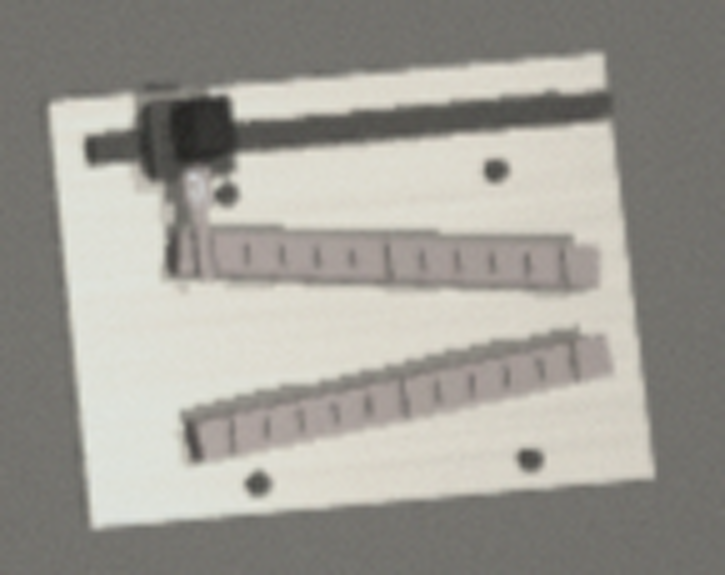

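>>> jog_arm(plan=[{"offset":[23.9,-18.6,0],"angular":[0,0,2.24],"hand":70},{"offset":[23.9,-18.6,0],"angular":[0,0,2.24],"hand":70},{"offset":[23.9,-18.6,0],"angular":[0,0,2.24],"hand":70},{"offset":[23.9,-18.6,0],"angular":[0,0,2.24],"hand":70},{"offset":[23.9,-18.6,0],"angular":[0,0,2.24],"hand":70},{"offset":[23.9,-18.6,0],"angular":[0,0,2.24],"hand":70},{"offset":[23.9,-18.6,0],"angular":[0,0,2.24],"hand":70},{"offset":[23.9,-18.6,0],"angular":[0,0,2.24],"hand":70},{"offset":[23.9,-18.6,0],"angular":[0,0,2.24],"hand":70},{"offset":[23.9,-18.6,0],"angular":[0,0,2.24],"hand":70},{"offset":[23.9,-18.6,0],"angular":[0,0,2.24],"hand":70},{"offset":[23.9,-18.6,0],"angular":[0,0,2.24],"hand":70}])

```text
time_s: 1.1
position: [0.4972, 0.2842, 0.2634]
orientation: [-0.0, -0.04, 0.999, -0.0]
wrist_force: [0.2, 0.4, -0.2]
opening: 0.0697
```

>>> jog_arm(plan=[{"offset":[0,0,-40],"angular":[0,0,0],"hand":70},{"offset":[0,0,-40],"angular":[0,0,0],"hand":70},{"offset":[0,0,-20],"angular":[0,0,0],"hand":70},{"offset":[0,0,0],"angular":[0,0,0],"hand":70},{"offset":[0,0,0],"angular":[0,0,0],"hand":70}])

```text
time_s: 1.52
position: [0.4962, 0.2853, 0.1635]
orientation: [-0.001, -0.039, 0.999, -0.0]
wrist_force: [0.5, 0.0, 0.6]
opening: 0.0698
```

```bash
python3 - <<'E'
from h import *
print(sensors.state()['position'],sensors.state()['wrist_force'])
c=grab('wrist','w1'); W=pts(c); z=W[...,2]; im=c['pixels'].astype(int)
m=((z>0.066)&(z<0.085)).astype(np.uint8)
n,l,st,ce=cv2.connectedComponentsWithStats(m)
for i in range(1,n):
    if st[i,4]>100:
        k=l==i; (cx,cy),r=cv2.minEnclosingCircle(W[k][:,:2].astype(np.float32)*1000)
        print(ce[i].round(),st[i,4],round(cx,1),round(cy,1),'r',round(r,1),im[k].mean(0).round())
E
```

```text
[0.49624393 0.28531062 0.16354846] [0.52695369 0.00774667 0.56284563]
[277. 101.] 2907 418.7 279.5 r 17.9 [203.  60.  57.]
[ 59. 148.] 1309 458.2 144.8 r 12.1 [226. 224. 222.]
[279. 220.] 2233 495.6 286.4 r 18.2 [153. 146. 143.]
[417. 225.] 2336 491.7 380.9 r 18.3 [229.  74.  70.]
[244. 309.] 1850 568.4 266.7 r 18.4 [211.  55.  52.]
[336. 314.] 1631 567.8 336.5 r 18.2 [209.  52.  49.]
```

View pics/w1.png

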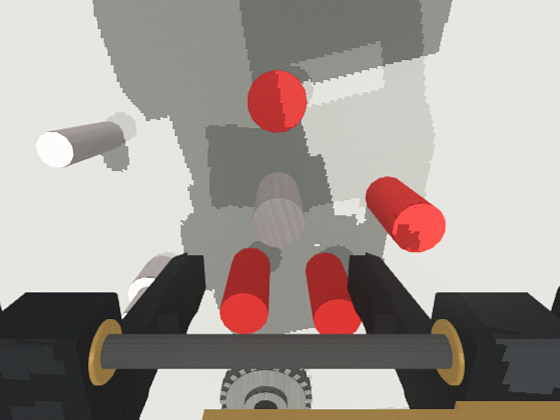

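The wrist view shows the grey pin at (279,220), centred between the jaws. The reds stand well outside the finger paths, and the two views agree within 1 mm. I'll descend and grip.

>>> jog_arm(plan=[{"offset":[0,0.5,-35],"angular":[0,0,0],"hand":70},{"offset":[0,0,-35],"angular":[0,0,0],"hand":70},{"offset":[0,0,-20],"angular":[0,0,0],"hand":70},{"offset":[0,0,-9],"angular":[0,0,0],"hand":70},{"offset":[0,0,0],"angular":[0,0,0],"hand":33},{"offset":[0,0,0],"angular":[0,0,0],"hand":33},{"offset":[0,0,0],"angular":[0,0,0],"hand":33},{"offset":[0,0,0],"angular":[0,0,0],"hand":33},{"offset":[0,0,0],"angular":[0,0,0],"hand":33},{"offset":[0,0,0],"angular":[0,0,0],"hand":33}])

```text
time_s: 2.4
position: [0.4967, 0.2862, 0.0658]
orientation: [0.001, -0.039, 0.999, 0.001]
wrist_force: [-1.0, 0.8, 4.6]
opening: 0.0345
```

>>> jog_arm(plan=[{"offset":[0,0,0],"angular":[0,0,0],"hand":20},{"offset":[0,0,0],"angular":[0,0,0],"hand":20},{"offset":[0,0,0],"angular":[0,0,0],"hand":20},{"offset":[0,0,20],"angular":[0,0,0],"hand":20},{"offset":[0,0,30],"angular":[0,0,0],"hand":20},{"offset":[0,0,40],"angular":[0,0,0],"hand":20},{"offset":[0,0,30],"angular":[0,0,0],"hand":20},{"offset":[0,0,0],"angular":[0,0,0],"hand":20}])

```text
time_s: 3.07
position: [0.4979, 0.2864, 0.1902]
orientation: [0.005, -0.039, 0.999, 0.001]
wrist_force: [0.6, 1.1, -5.1]
opening: 0.0342
```

>>> jog_arm(plan=[{"offset":[1.7,-20,0],"angular":[0,0,0],"hand":20},{"offset":[1.7,-30,0],"angular":[0,0,0],"hand":20},{"offset":[1.7,-38,0],"angular":[0,0,0],"hand":20},{"offset":[1.7,-40,0],"angular":[0,0,0],"hand":20},{"offset":[1.7,-40,0],"angular":[0,0,0],"hand":20},{"offset":[1.7,-40,0],"angular":[0,0,0],"hand":20},{"offset":[1.7,-40,0],"angular":[0,0,0],"hand":20},{"offset":[1.7,-40,0],"angular":[0,0,0],"hand":20},{"offset":[1.7,-40,0],"angular":[0,0,0],"hand":20},{"offset":[1.7,-40,0],"angular":[0,0,0],"hand":20},{"offset":[1.7,-38,0],"angular":[0,0,0],"hand":20},{"offset":[1.7,-28,0],"angular":[0,0,0],"hand":20}])

```text
time_s: 4.07
position: [0.5156, -0.151, 0.1827]
orientation: [-0.002, -0.038, 0.999, 0.001]
wrist_force: [0.9, 1.5, -6.9]
opening: 0.0344
```

>>> jog_arm(plan=[{"offset":[0,0,0],"angular":[0,0,0],"hand":20},{"offset":[0,0,0],"angular":[0,0,0],"hand":20},{"offset":[0,0,0],"angular":[0,0,0],"hand":20}])

```text
time_s: 4.32
position: [0.5159, -0.1475, 0.1832]
orientation: [-0.001, -0.039, 0.999, 0.001]
wrist_force: [-0.6, 0.0, -6.4]
opening: 0.0344
```

```bash
python3 - <<'E'
from h import *
print(sensors.state()['position'],sensors.state()['wrist_force'])
i=grab('scene','s2')['pixels'][:,:,::-1]
cv2.imwrite('pics/s2c.png',cv2.resize(i[30:230,130:370],None,fx=3,fy=3))
grab('wrist','w2')
E
```

```text
[ 0.51592817 -0.14752055  0.18319358] [-0.63053473  0.03289336 -6.40521115]
```

View pics/s2c.png

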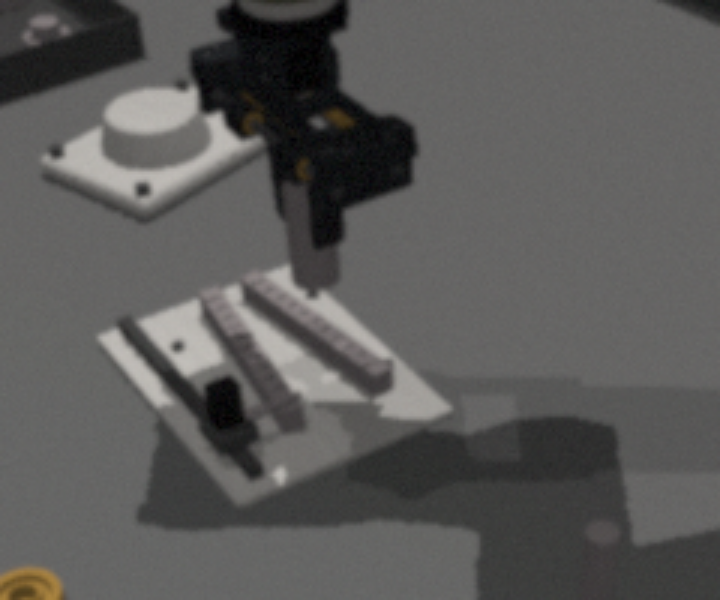

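View pics/w2.png

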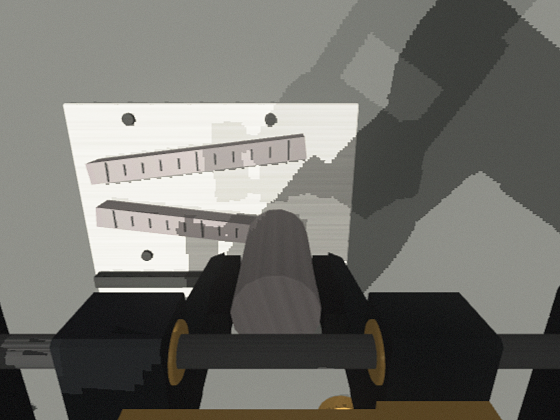

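Both views show the pin held vertically, above the slot's wide end. Next I'll lower it.

>>> jog_arm(plan=[{"offset":[2,0,-20],"angular":[0,0,0],"hand":20},{"offset":[0,0,-30],"angular":[0,0,0],"hand":20},{"offset":[0,0,-25],"angular":[0,0,0],"hand":20},{"offset":[0,0,-15],"angular":[0,0,0],"hand":20},{"offset":[0,0,-8],"angular":[0,0,0],"hand":20},{"offset":[0,0,-4],"angular":[0,0,0],"hand":20},{"offset":[0,0,0],"angular":[0,0,0],"hand":20},{"offset":[0,0,0],"angular":[0,0,0],"hand":20}])

```text
time_s: 5.08
position: [0.5192, -0.1481, 0.0836]
orientation: [0.001, -0.039, 0.999, -0.0]
wrist_force: [-0.2, 0.9, -6.1]
opening: 0.0345
```

```bash
python3 - <<'E'
from h import *
print(sensors.state()['position'],sensors.state()['wrist_force'])
i=grab('scene','s3')['pixels'][:,:,::-1]
cv2.imwrite('pics/s3c.png',cv2.resize(i[30:230,130:370],None,fx=3,fy=3))
E
```

```text
[ 0.51915326 -0.148078    0.08355318] [-0.15342572  0.91354835 -6.05748109]
```

View pics/s3c.png

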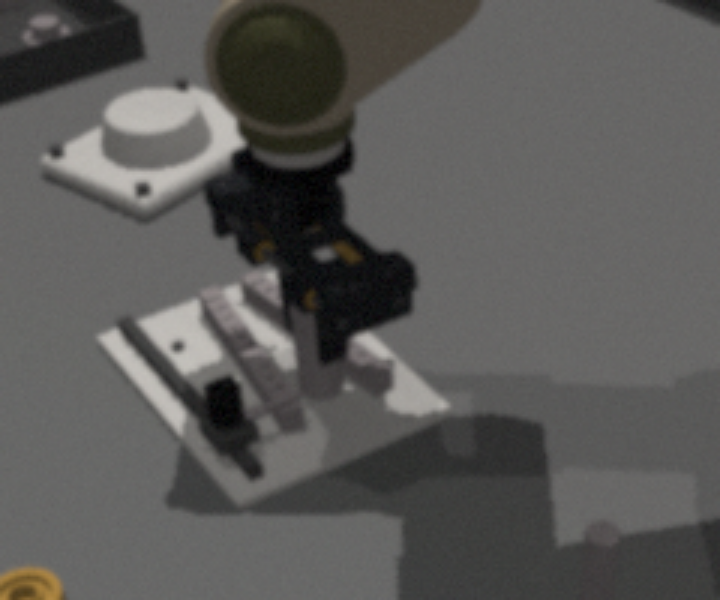

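The pin is between the fences, about 10 mm above the plate. I'll lower the rest slowly.

>>> jog_arm(plan=[{"offset":[-1,0,-4],"angular":[0,0,0],"hand":20},{"offset":[0,0,-3],"angular":[0,0,0],"hand":20},{"offset":[0,0,-1.5],"angular":[0,0,0],"hand":20},{"offset":[0,0,0],"angular":[0,0,0],"hand":20},{"offset":[0,0,0],"angular":[0,0,0],"hand":20}])

```text
time_s: 5.55
position: [0.5177, -0.1482, 0.0742]
orientation: [-0.0, -0.039, 0.999, 0.0]
wrist_force: [0.1, 0.3, -5.7]
opening: 0.0344
```

>>> jog_arm(plan=[{"offset":[0,0,-1],"angular":[0,0,0],"hand":20},{"offset":[0,0,0],"angular":[0,0,0],"hand":20},{"offset":[0,0,0],"angular":[0,0,0],"hand":20}])

```text
time_s: 5.8
position: [0.5179, -0.1483, 0.0738]
orientation: [0.0, -0.039, 0.999, -0.0]
wrist_force: [-1.5, 1.2, 0.9]
opening: 0.0341
```

>>> jog_arm(plan=[{"offset":[0.5,-6,0],"angular":[0,0,0],"hand":20},{"offset":[0.6,-8,0],"angular":[0,0,0],"hand":20},{"offset":[0.6,-8,0],"angular":[0,0,0],"hand":20},{"offset":[0.6,-8,0],"angular":[0,0,0],"hand":20},{"offset":[0.6,-8,0],"angular":[0,0,0],"hand":20},{"offset":[0.6,-8,0],"angular":[0,0,0],"hand":20},{"offset":[0.6,-8,0],"angular":[0,0,0],"hand":20},{"offset":[0.6,-8,0],"angular":[0,0,0],"hand":20},{"offset":[0.6,-8,0],"angular":[0,0,0],"hand":20},{"offset":[0.6,-7,0],"angular":[0,0,0],"hand":20},{"offset":[0,0,0],"angular":[0,0,0],"hand":20},{"offset":[0,0,0],"angular":[0,0,0],"hand":20}])

```text
time_s: 6.8
position: [0.5239, -0.2257, 0.0738]
orientation: [0.001, -0.039, 0.999, -0.001]
wrist_force: [-1.1, 0.5, 3.2]
opening: 0.0343
```

>>> jog_arm(plan=[{"offset":[0.3,-4,0],"angular":[0,0,0],"hand":20},{"offset":[0.2,-3,0],"angular":[0,0,0],"hand":20},{"offset":[0.2,-2,0],"angular":[0,0,0],"hand":20},{"offset":[0.1,-2,0],"angular":[0,0,0],"hand":20},{"offset":[0,0,0],"angular":[0,0,0],"hand":20},{"offset":[0,0,0],"angular":[0,0,0],"hand":20}])

```text
time_s: 7.3
position: [0.5244, -0.2348, 0.0738]
orientation: [0.0, -0.039, 0.999, 0.001]
wrist_force: [-1.0, 8.0, 8.0]
opening: 0.0344
```

>>> jog_arm(plan=[{"offset":[0.1,-1.5,0],"angular":[0,0,0],"hand":20},{"offset":[0.1,-1.5,0],"angular":[0,0,0],"hand":20},{"offset":[0,0,0],"angular":[0,0,0],"hand":20},{"offset":[0,0,0],"angular":[0,0,0],"hand":20}])

```text
time_s: 7.63
position: [0.5246, -0.2377, 0.0738]
orientation: [0.0, -0.039, 0.999, 0.001]
wrist_force: [-0.6, 8.1, 7.5]
opening: 0.034
```

>>> jog_arm(plan=[{"offset":[0.1,-1.5,0],"angular":[0,0,0],"hand":20},{"offset":[0.1,-1.5,0],"angular":[0,0,0],"hand":20},{"offset":[0,0,0],"angular":[0,0,0],"hand":20},{"offset":[0,0,0],"angular":[0,0,0],"hand":20}])

```text
time_s: 7.97
position: [0.5249, -0.2402, 0.0738]
orientation: [0.0, -0.039, 0.999, 0.002]
wrist_force: [0.5, 11.2, 8.1]
opening: 0.0344
```

```bash
python3 - <<'E'
from h import *
s=sensors.state();print(s['position'],s['wrist_force'],s['moment'])
i=grab('scene','s4')['pixels'][:,:,::-1]
cv2.imwrite('pics/s4c.png',cv2.resize(i[30:230,130:370],None,fx=3,fy=3))
grab('wrist','w4')
E
```

```text
[ 0.52494555 -0.2402079   0.07381807] [ 0.54080642 11.20479415  8.11024573] [ 2.02570721 -0.01099961 -0.00408941]
```

View pics/s4c.png

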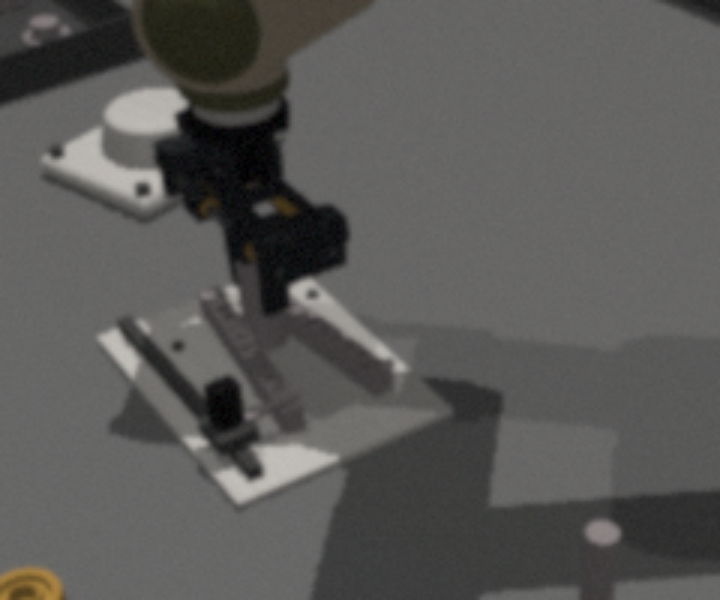

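View pics/w4.png

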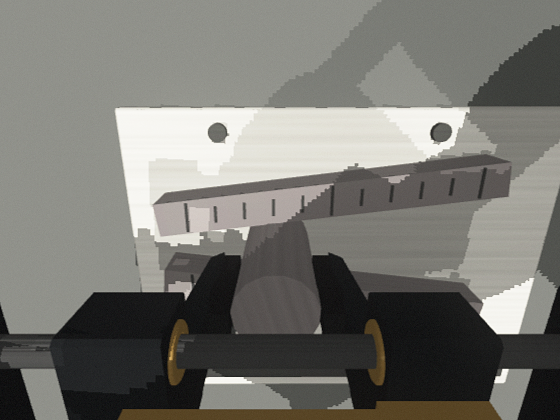

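TCP is at gauge x ≈ 28 mm and the along-slot force is rising, so the pin has reached its wedge. I'll release and rise.

>>> jog_arm(plan=[{"offset":[0,0,0],"angular":[0,0,0],"hand":45},{"offset":[0,0,0],"angular":[0,0,0],"hand":70},{"offset":[0,0,0],"angular":[0,0,0],"hand":70},{"offset":[0,0,0],"angular":[0,0,0],"hand":70},{"offset":[0,0,0],"angular":[0,0,0],"hand":70},{"offset":[0,0,30],"angular":[0,0,0],"hand":70},{"offset":[0,0,40],"angular":[0,0,0],"hand":70},{"offset":[0,0,40],"angular":[0,0,0],"hand":70},{"offset":[0,0,0],"angular":[0,0,0],"hand":70},{"offset":[0,0,0],"angular":[0,0,0],"hand":70}])

```text
time_s: 8.9
position: [0.5253, -0.2427, 0.1852]
orientation: [0.002, -0.039, 0.999, -0.002]
wrist_force: [-0.1, 1.2, -0.6]
opening: 0.0701
```

```bash
cat > g.py <<'E'
from h import *
import sys
O=np.array([522.85,-212.5]);ex=np.array([.078,-.997]);ey=np.array([.997,.078])
for cam in sys.argv[2:]:
    c=grab(cam,cam+sys.argv[1]); W=pts(c)*1000; im=c['pixels'].astype(int)
    D=W[...,:2]-O; gx=D@ex; gy=D@ey; z=W[...,2]
    for nm,m in (('pin',(z>72)&(z<92)&(abs(gy)<40)&(abs(gx)<110)),('knob',(z>62)&(z<76)&(abs(gy-90)<25)&(abs(gx)<110))):
        n,l,st,ce=cv2.connectedComponentsWithStats(m.astype(np.uint8))
        for i in range(1,n):
            if st[i,4]<20: continue
            k=l==i; p=np.c_[gx[k],gy[k]].astype(np.float32)
            print(cam,nm,ce[i].round(),'circ',cv2.minEnclosingCircle(p),'rect',cv2.minAreaRect(p)[:2],'z',np.median(z[k]),'world',W[k].mean(0).round(1))
E
python3 g.py 5 top wrist
```

```text
top knob [387. 175.] circ ((-79.48809051513672, 89.81787872314453), 13.15339183807373) rect ((-80.02748107910156, 89.58761596679688), (17.253173828125, 23.6213321685791)) z 69.02108972886451 world [ 605.8 -125.1   68.7]
wrist pin [281. 214.] circ ((26.758922576904297, -1.2045016288757324), 17.99315643310547) rect ((26.881677627563477, -1.2362060546875), (35.418758392333984, 35.278133392333984)) z 83.09882146422099 world [ 522.1 -239.4   82.7]
wrist knob [418. 300.] circ ((-85.91300964355469, 78.1627426147461), 3.6214330196380615) rect ((-86.31916809082031, 77.77654266357422), (3.268312692642212, 6.916999340057373)) z 68.11731009957754 world [ 593.6 -120.7   67.4]
```

View pics/wrist5.png

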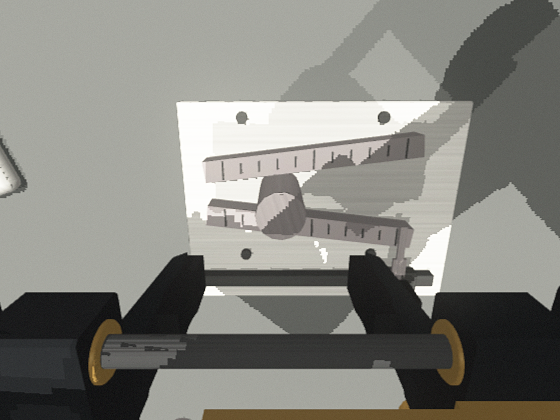

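The pin stands free and upright: its top is at 83 mm, gauge x ≈ 27–28, y ≈ −1. It sits at (280,215) in the wrist view, wedged between the fences. Now the knob.

>>> jog_arm(plan=[{"offset":[13.5,19.5,0],"angular":[0,0,0],"hand":60},{"offset":[13.5,19.5,0],"angular":[0,0,0],"hand":60},{"offset":[13.5,19.5,0],"angular":[0,0,0],"hand":60},{"offset":[13.5,19.5,0],"angular":[0,0,0],"hand":60},{"offset":[13.5,19.5,0],"angular":[0,0,0],"hand":60},{"offset":[13.5,19.5,0],"angular":[0,0,0],"hand":60},{"offset":[0,0,0],"angular":[0,0,0],"hand":60},{"offset":[0,0,0],"angular":[0,0,0],"hand":60},{"offset":[0,0,0],"angular":[0,0,0],"hand":60}])

```text
time_s: 9.75
position: [0.6052, -0.1256, 0.182]
orientation: [-0.001, -0.039, 0.999, 0.0]
wrist_force: [0.4, 0.2, -0.8]
opening: 0.0599
```

```bash
python3 -c "
from h import *;print(sensors.state()['position'])"; python3 g.py 6 wrist top
```

```text
[ 0.60520676 -0.12563461  0.181994  ]
wrist pin [104.  80.] circ ((26.68743324279785, -0.9488719701766968), 18.414369583129883) rect ((26.5221004486084, -0.9623546600341797), (35.07597732543945, 36.00122833251953)) z 83.0992505228852 world [ 523.6 -237.4   82.5]
wrist knob [277. 209.] circ ((-80.43626403808594, 88.5086898803711), 13.440200805664062) rect ((-80.4821548461914, 88.20470428466797), (23.24941635131836, 17.18413734436035)) z 70.38307268054336 world [ 603.3 -125.5   69.9]
```

View pics/wrist6.png

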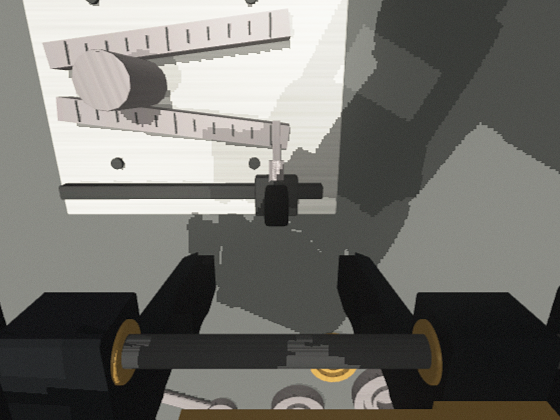

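The knob at (277,205) is centred between the jaws. The knob-to-pin distance along gauge x is 107 mm. I'll descend and grip the knob.

>>> jog_arm(plan=[{"offset":[0,0,-30],"angular":[0,0,0],"hand":60},{"offset":[0,0,-35],"angular":[0,0,0],"hand":60},{"offset":[0,0,-30],"angular":[0,0,0],"hand":60},{"offset":[0,0,-15],"angular":[0,0,0],"hand":60},{"offset":[0,0,-6],"angular":[0,0,0],"hand":60},{"offset":[0,0,0],"angular":[0,0,0],"hand":40},{"offset":[0,0,0],"angular":[0,0,0],"hand":25},{"offset":[0,0,0],"angular":[0,0,0],"hand":15},{"offset":[0,0,0],"angular":[0,0,0],"hand":15},{"offset":[0,0,0],"angular":[0,0,0],"hand":15},{"offset":[0,0,0],"angular":[0,0,0],"hand":15},{"offset":[0,0,0],"angular":[0,0,0],"hand":15}])

```text
time_s: 10.85
position: [0.606, -0.1252, 0.0677]
orientation: [0.0, -0.039, 0.999, -0.0]
wrist_force: [-1.6, 1.1, 2.4]
opening: 0.0177
```

>>> jog_arm(plan=[{"offset":[0.4,-5,0],"angular":[0,0,0],"hand":15},{"offset":[0.8,-10,0],"angular":[0,0,0],"hand":15},{"offset":[0.8,-10,0],"angular":[0,0,0],"hand":15},{"offset":[0.8,-10,0],"angular":[0,0,0],"hand":15},{"offset":[0.8,-10,0],"angular":[0,0,0],"hand":15},{"offset":[0.8,-10,0],"angular":[0,0,0],"hand":15},{"offset":[0.8,-10,0],"angular":[0,0,0],"hand":15},{"offset":[0.8,-10,0],"angular":[0,0,0],"hand":15},{"offset":[0.8,-10,0],"angular":[0,0,0],"hand":15},{"offset":[0.4,-5,0],"angular":[0,0,0],"hand":15},{"offset":[0,0,0],"angular":[0,0,0],"hand":15},{"offset":[0,0,0],"angular":[0,0,0],"hand":15}])

```text
time_s: 11.85
position: [0.6132, -0.2172, 0.0677]
orientation: [0.001, -0.039, 0.999, -0.001]
wrist_force: [-0.6, -1.1, 5.0]
opening: 0.0179
```

>>> jog_arm(plan=[{"offset":[0.4,-5,0],"angular":[0,0,0],"hand":15},{"offset":[0.4,-5,0],"angular":[0,0,0],"hand":15},{"offset":[0.3,-4,0],"angular":[0,0,0],"hand":15},{"offset":[0.1,-1.5,0],"angular":[0,0,0],"hand":15},{"offset":[0,0,0],"angular":[0,0,0],"hand":15},{"offset":[0,0,0],"angular":[0,0,0],"hand":15},{"offset":[0,0,0],"angular":[0,0,0],"hand":15},{"offset":[0,0,0],"angular":[0,0,0],"hand":15}])

```text
time_s: 12.52
position: [0.6144, -0.2315, 0.0677]
orientation: [0.0, -0.039, 0.999, -0.001]
wrist_force: [-1.3, -0.8, 5.4]
opening: 0.0175
```

Within about 1 mm of target. I'll release, rise and check.

>>> jog_arm(plan=[{"offset":[0,0,0],"angular":[0,0,0],"hand":30},{"offset":[0,0,0],"angular":[0,0,0],"hand":45},{"offset":[0,0,0],"angular":[0,0,0],"hand":50},{"offset":[0,0,0],"angular":[0,0,0],"hand":50},{"offset":[0,0,25],"angular":[0,0,0],"hand":50},{"offset":[0,0,35],"angular":[0,0,0],"hand":50},{"offset":[0,0,40],"angular":[0,0,0],"hand":50},{"offset":[0,0,20],"angular":[0,0,0],"hand":50},{"offset":[0,0,0],"angular":[0,0,0],"hand":50},{"offset":[0,0,0],"angular":[0,0,0],"hand":50}])

```text
time_s: 13.35
position: [0.6143, -0.2307, 0.1878]
orientation: [0.001, -0.039, 0.999, -0.0]
wrist_force: [-0.0, -0.2, -0.7]
opening: 0.0504
```

```bash
python3 -c "
from h import *;print(sensors.state()['position'],sensors.state()['wrist_force'])"; python3 g.py 7 wrist top
```

```text
[ 0.6142801  -0.23069704  0.18777996] [-0.02580465 -0.20569244 -0.67018905]
wrist pin [274.  78.] circ ((26.932132720947266, -1.0248843431472778), 17.889904022216797) rect ((26.897483825683594, -1.0153732299804688), (35.32652282714844, 35.221466064453125)) z 83.1664740203679 world [ 523.6 -239.3   83.2]
wrist knob [276. 205.] circ ((25.934412002563477, 88.63645935058594), 13.507895469665527) rect ((25.918933868408203, 88.325439453125), (23.795812606811523, 17.50067901611328)) z 70.3731697335862 world [ 611.9 -231.6   69.9]
top pin [446. 213.] circ ((27.446937561035156, 0.35887113213539124), 18.529510498046875) rect ((27.75777816772461, -0.035289764404296875), (34.8763542175293, 35.58327102661133)) z 81.86675332608391 world [ 525.  -238.5   81.7]
```

View pics/wrist7.png

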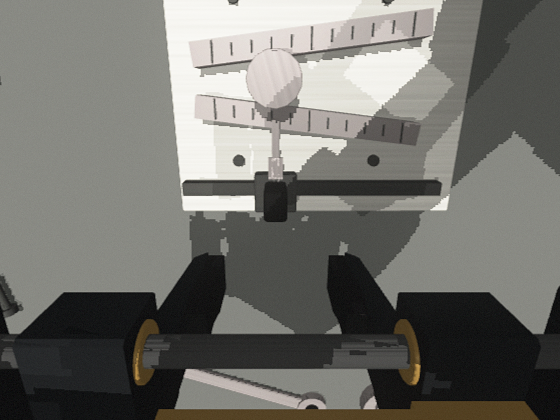

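The pointer at (276,135) lines up with the pin at (274,78), 1 mm apart along gauge x. The arm is clear of everything, so I'll hand in.

```bash
python3 -c "
from station import job_done;print(job_done())"
```

```text
the job is handed in; nothing more can be done
None
```

I stood the grey 36 mm pin upright in the wide end of the slot, slid it until it wedged between the fences and let go. I then gripped the black knob, slid the rider until its pointer was level with the pin, and handed the job in at about 13.5 s.

- **Pin:** it stands upright with its top 83 mm above the bench, so it is on the plate. Its centre is at gauge x ≈ 27–27.5 mm and y between −1 and +0.4 mm; the wrist and top cameras differ by about 1.4 mm in y.
- **Wedging:** the along-slot force had reached 11 N when I released the pin, after about 8 N while it was still sliding. It did not move afterwards.
- **Rider:** the knob is at gauge x ≈ 25.9 mm, about 1 mm from the pin. Only the wrist camera confirmed this, because the top camera gave no knob reading in the last check.
- **Robot:** it is clear of everything, with the TCP (the point between the finger pads) at 0.188 m and wrist force near zero.

I saw no contact with the look-alikes. No check failed. The hand-in reports no verdict.

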